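Rock the tube block out of the dry-bath heater

ROBOT

A 7-joint arm with a two-finger parallel gripper is mounted at the origin on a cart in front of the work surface, level with it; the furniture and walls round the work are solid. World frame = base frame: x ahead of the robot, y to its left, z up, the work surface at z = 0. Lengths are in m, angles in rad, forces in N, time in s.
With the tool pointing down it reaches from about 0.425 to 0.925 m from the base axis. Payload 6.8 kg.
Tool frame: the origin (TCP) lies on the centre line of the jaws, within the pads' length; the fingertips stand 14 mm ahead of it and the grasp point (between the pads) lies 5 mm behind it (r.nose_length is the distance from the TCP to the fingertips, in m); z points along the fingers, y is the direction in which the jaws open and shut (so a half turn about z gives the same grasp; the last joint's range is limited). The gripper opens to 85 mm and grips with 20 to 120 N. Pads are 22 mm wide; open, the fingers measure 114 mm over their backs; the gripper's body (76 mm by 85 mm) begins 54 mm behind the grasp point. The pads swing forward as they close: fully open they stand 13 mm farther back than shut.
Start: joints at [-1.38, 0.477, 0.022, 1.555, -0.011, 1.109, -0.083], TCP at [0.199, 0.645, 0.221] pointing down, gripper open.
Joint ranges: [-2.96, 2.96], [-0.34, 2.1], [-1.41, 1.46], [0.24, 2.44], [-1.37, 4.51], [0.17, 1.92], [-2.96, 2.96]. Speed limits (rad/s): [2.39, 2.39, 3.14, 3.14, 3.14, 3.14, 3.14].

INTERFACE

Orientations are given as a rotation vector (axis times angle).
In Python, from bench import r, imaging, look_for, outline_of gives the robot as it stands. The module is installed in compiled form; this text tells all that it offers.
- The arm moves only by the tool carry_out, never from a script. Its arguments are lists of equal length, an entry for each row: "offset": the shift along the tool's x, y, z as a fraction of full scale, a list of three; "turn": the turn, a rotation vector about the tool's x, y, z as a fraction of full scale, a list of three. A call has 1 to 8 rows; each row is the pose to reach, as a shift and turn from the pose commanded when the call began, along the tool's axes at that moment; what a row does not reach only later rows make up. Full scale, the value 1, is 0.5 m for a shift and 1.5 rad for a turn. A row lasts 1/10 s, in which the tool goes at most 50 mm and 8.59 degrees, less where a joint would pass 70% of its speed; a pose out of reach is approached as far as the arm can. A call with a number of a shift or a turn outside -1 to 1 is refused whole. A call with a gripper value outside its range is refused whole. "hand" is the closure, from 0 (fully open) to 1 (shut), set as the call begins (left out, the last holds). The fingers move at their own pace and stop on an object; "force" is the grip in N (left out, the last holds). Time passes only in rows, so rows that repeat a pose let the fingers close. It gives the time, the measured TCP pose, the force and the opening at its end, in the units of the state.
- r.get_obs(): the state, without advancing time (a new reading comes with each control period).
- imaging.grab_frame(name): name is "side" or "top" or "wrist"; returns a dict with "pixels" (400x640x3 uint8, red, green, blue), "fx", "fy", "cx", "cy" (pixels), "R" (3x3) and "t" (3): a world point X has camera coordinates R X + t. Camera axes: x right, y down, z forward; pixel columns grow to the right and rows downward; lengths in m; the calibration is good to about 2 mm. A picture is of the moment at which its call begins. There is no depth.
- r.hand_in(): hands the job in, once; it reports no verdict.
Trained networks look in the newest picture that a camera, given by its name, has taken for a name from the list of things; names that differ only in an ending like _2 or _b are one class to them, and where a whole thing is asked for, a point or a joint stands for the part that bears it (a point fixed in the world has none). Each returns a list of dicts, best first, with "score" (0 to 1); they miss things now and then, are a little off and sometimes report something else, mostly with a low value. They report only what shows in the picture. A call takes as long as a camera call. They do not tell look-alikes from the thing itself.
- look_for(query, camera): "xyz" ([x, y, z] in m, in the coordinates of the camera as it stood for that picture, good to about 4 mm: the middle of the surface that is visible of it).
- outline_of(query, camera): "region" (400x640 bool, what is visible of it).
The state is a dict: "clock": time; "joints": joint angles; "qvel": joint speeds; "tau": joint torques, N m; "tcp_pos": TCP position; "orientation": TCP orientation; "contact_force": force on the tool from outside, world axes, zero at the start; "moment": the same for the moment, N m; "grip_width": finger opening in m.
Only numpy, scipy, OpenCV 4.12 (cv2) and the standard library are available. Lean on these libraries where they do the work, as an engineer would, in place of code of your own. Each camera call takes 0.05 s, during which the arm holds its last target. There are 200 camera calls.

TASK

The aluminium tube block must come out of the dry-bath heater so that its well can be wiped: slide the loose lifting handle onto the T-shaped rail on top of that block, from the rail's open front end, until it clicks home against the stop. Pulling gently, rock the block to one side so that one end comes up out of its spring catch, then rock it back so that the other end lets go too while it still stands in the well, and raise it without snatching. Finish still holding the lifting handle with the block hanging from it, level and at rest over its well, about two finger-breadths clear of the top of the heater; leave the spare block and the other things alone.

Things in the scene. Friction and masses are not known exactly. Their poses are not given: they have to be found in the camera images.
- heater: Fixed dry-bath heater: white box 88 mm high with a display on its front. Origin on the bench under the centre of its well; x from its front (display) to its back, y to its left, z up. The box reaches 115 mm in front of the origin, 65 mm behind it, 80 mm to either side. Yaw varies by 0.3 rad.
- well_mouth (a point): Centre of the well's mouth, on the heater, level with its top (88 mm above the bench). The well is 74 x 80 mm (x, y) and 36 mm deep. In its left and right walls (+y, -y) a spring ball 14 mm above the floor snaps into a groove in the block's end: each takes about 15 N to let go of its end, then only drags (3 to 5 N).
- block: Tube block seated in the heater: aluminium, 70 (x) x 76 (y) x 46 mm, 0.35 to 0.5 kg, eight holes, a T rail along x on top. Origin at the centre of its underside, axes as the heater's. Seated, it lies on the well floor, its top 10 mm above the heater's top. It has 2 mm play all round, so it can tilt about 0.1 rad about x. Loose; never grasped itself.
- block_left_foot (a point): Centre of the lower edge of the block's left (+y) end, 38 mm from the block's origin. This end is out of its catch once it has risen 5 mm.
- block_right_foot (a point): Centre of the lower edge of the block's right (-y) end, 38 mm from the block's origin. This end is out of its catch once it has risen 5 mm.
- rail (a point): On the block, 57 mm above its underside over its origin: middle of the rail's flange (28 mm wide, 6 mm thick, on a web 12 mm wide and 8 mm high). The flange's open round end points to the front (-x), 34 mm from here; a stop stands 22.6 mm behind. Here a spring ball juts 5 mm out of the flange's top; pushing the handle over it takes 8 to 12 N, then it snaps into the handle's notch.
- handle_home (a point): On the block, 49 mm above its underside over its origin: where handle_foot is when the handle is home on the rail and pulled up against the flange (it can sit up to 2.4 mm lower).
- handle_grip (a point): Grasp point of the loose lifting handle, 48 mm above its underside. It stands upright on the bench, 64 mm high: an aluminium shoe below (44 mm along x, 42 mm along y, 19.4 mm high), on it an upright black grip 38 mm (x) by 16 mm (y), reaching from the shoe to the top; grasp across the 16 mm. 0.15 kg. z is up.
- handle_foot (a point): Centre of the lifting handle's underside. The shoe is a C-shaped channel along x, open at both ends and the same either way round: lips 5 mm thick that go under the flange, ceiling 13.4 mm above the underside. It takes the flange with 1.5 mm play at each side and 1.2 mm above and below.
- handle: The lifting handle as a whole; origin at the centre of its underside, x along the channel.
- spare_block: Spare block with six larger holes and the same rail, loose on the bench at the right; leave it alone. Origin at the centre of its underside.
- bottle_green: Bystander: white bottle with a green cap, 52 mm wide, 82 mm high. It and the lifting handle stand one to the left, one to the right of the heater, either way round. Origin at the centre of its underside.
- stapler: Bystander: stapler, 34 x 136 x 42 mm, right of the spare block. Origin at the centre of its underside.
- tape_roll: Bystander: roll of tape lying flat, 92 mm across, 48 mm high, behind the heater to the left. Origin at the centre of its underside.
Not all that is in view belongs to the job. What is shaped like the handle but orange or pink is not meant.

How it is judged:
By the outcome, as a careful person would: the job done as asked, in the order asked, and still so for the second after the job is handed in, while the arm keeps its last pose, push and grip.
It also fails if it takes over 54 s, if anything falls off the work surface, if the arm or the gripper's body presses on something with over 40 N, if the wrist force passes 120 N, or if a joint passes its speed limit or range.

## Working session

There is one attempt and no reset: what is moved stays moved. The work goes in short steps, Python scripts to look and compute and a tool call to move; the robot and the scene stay as the last step left them, time stands still between calls to the robot, and variables do not carry over. Pictures are saved under pics/ and viewed, about 8 in all and at most 12, crops included, and the job is handed in when it is done.

Besides the shell and the picture viewer there is one more tool, called after "Request:" in YAML: its name, and indented under it one key for each argument. carry_out: Moves the arm, as the interface text tells. Shift numbers are shares of 0.5 m and turn numbers shares of 1.5 rad, none past 1 either way. Its arguments: {"type":"object","properties":{"offset":{"type":"array","items":{"type":"array","items":{"type":"number","minimum":-1,"maximum":1}}},"turn":{"type":"array","items":{"type":"array","items":{"type":"number","minimum":-1,"maximum":1}}},"hand":{"type":"number"},"force":{"type":"number"}},"required":["offset","turn"]}

```bash
mkdir -p pics
cat > h.py <<'E'
import numpy as np, cv2
from bench import r, imaging, look_for, outline_of
from scipy.spatial.transform import Rotation as Ro
def world(f,p): return f["R"].T@(np.asarray(p)-f["t"])
def proj(f,X):
    c=f["R"]@np.asarray(X)+f["t"]; return np.array([f["fx"]*c[0]/c[2]+f["cx"],f["fy"]*c[1]/c[2]+f["cy"]])
def save(f,n,crop=None,s=1):
    im=f["pixels"][:,:,::-1]
    if crop: im=im[crop[1]:crop[3],crop[0]:crop[2]]
    cv2.imwrite("pics/"+n,cv2.resize(im,None,fx=s,fy=s,interpolation=cv2.INTER_CUBIC))
def ray(f,u,v,z):
    d=f["R"].T@np.array([(u-f["cx"])/f["fx"],(v-f["cy"])/f["fy"],1]); c=-f["R"].T@f["t"]
    return c+d*(z-c[2])/d[2]
E
python3 - <<'E'
from h import *
o=r.get_obs(); print({k:np.round(v,3) for k,v in o.items()}, r.nose_length)
for cam in("top","side"):
    f=imaging.grab_frame(cam); save(f,cam+"0.png")
    for q in("heater","well_mouth","rail","block","handle_grip","handle_foot","handle","spare_block","bottle_green","handle_home"):
        try:
            for d in look_for(q,cam)[:3]: print(cam,q,round(d["score"],2),np.round(world(f,d["xyz"]),3),np.round(proj(f,world(f,d["xyz"]))))
        except Exception as e: print(q,e)
E
```

```text
{'clock': np.float64(0.0), 'joints': array([-1.38 ,  0.478,  0.022,  1.556, -0.011,  1.109, -0.083]), 'qvel': array([ 0.001,  0.001,  0.001, -0.002,  0.002, -0.   , -0.001]), 'tau': array([-1.0000e-03, -5.9645e+01,  1.6070e+00, -2.8121e+01,  1.2000e-02,
        9.0000e-03,  0.0000e+00]), 'tcp_pos': array([0.199, 0.645, 0.22 ]), 'orientation': array([-4.670e-01, -3.106e+00,  3.000e-03]), 'contact_force': array([-0.067, -0.226, -0.475]), 'moment': array([-0.001,  0.005,  0.024]), 'grip_width': np.float64(0.086)} 0.014
top heater 0.8 [0.553 0.036 0.09 ] [270. 207.]
top well_mouth 0.83 [0.555 0.032 0.09 ] [272. 206.]
top rail 0.78 [0.597 0.035 0.101] [270. 190.]
top block 0.61 [0.603 0.036 0.1  ] [270. 188.]
top handle_grip 0.84 [ 0.47  -0.417  0.024] [430. 237.]
top handle_grip 0.56 [ 0.392 -0.318  0.024] [397. 265.]
top handle_grip 0.53 [ 0.487 -0.321  0.025] [397. 232.]
top handle_foot 0.78 [ 0.482 -0.317  0.023] [395. 233.]
top handle_foot 0.52 [ 0.468 -0.416  0.023] [430. 238.]
top handle 0.79 [ 0.394 -0.313  0.027] [395. 264.]
top handle 0.78 [ 0.487 -0.316  0.024] [395. 232.]
top 
[... 418 characters left out ...]
lock 0.71 [0.599 0.036 0.1  ] [288. 198.]
side handle_grip 0.77 [ 0.48  -0.318  0.022] [398. 232.]
side handle_grip 0.6 [ 0.466 -0.418  0.023] [429. 233.]
side handle_grip 0.51 [ 0.39  -0.322  0.032] [404. 251.]
side handle_foot 0.68 [ 0.466 -0.417  0.024] [428. 233.]
side handle_foot 0.6 [ 0.389 -0.32   0.029] [403. 252.]
side handle_foot 0.49 [ 0.477 -0.318  0.025] [398. 232.]
side handle 0.65 [ 0.389 -0.318  0.026] [403. 253.]
side handle 0.65 [0.747 0.151 0.029] [257. 186.]
side handle 0.64 [ 0.481 -0.317  0.024] [397. 232.]
side spare_block 0.79 [ 0.636 -0.343  0.045] [397. 194.]
side bottle_green 0.63 [0.391 0.29  0.046] [208. 263.]
side handle_home 0.58 [0.601 0.035 0.099] [288. 197.]
```

View pics/top0.png

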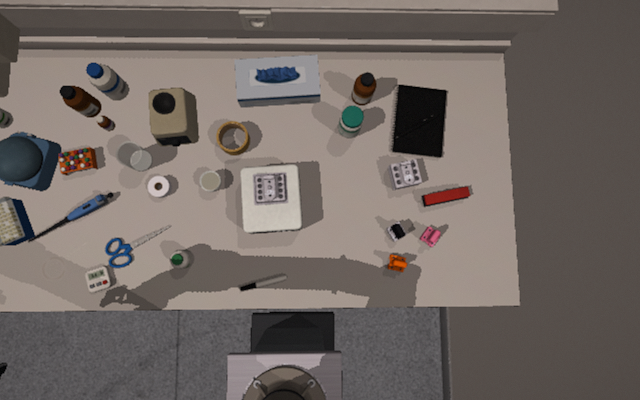

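Run:
```python
from h import *
f=imaging.grab_frame("top"); save(f,"topc.png",(230,150,450,300),3.6)
print(-f["R"].T@f["t"],f["fx"])
```

```text
[ 0.43049251 -0.06426743  1.24296307] 426.548744402603
```

View pics/topc.png

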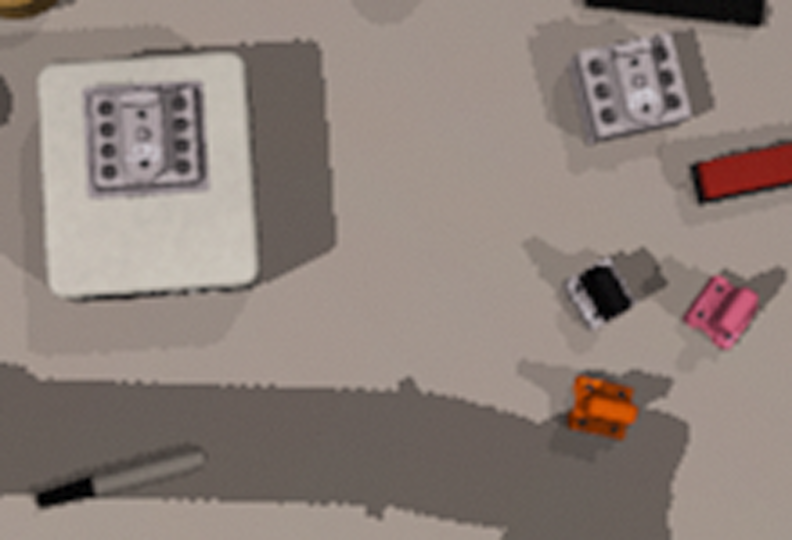

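The top view shows the real handle (black grip) at about pixel (398,231), with the pink one at (430,236) and the orange one at (397,262). The heater is at (271,198) and its rail at (270,188). I'll move over the handle and look from close by.

```bash
cat >> h.py <<'E'
def plan(p,yaw,roll=0.0,from_pose=None):
    o=r.get_obs(); R0=Ro.from_rotvec(o["orientation"]); p0=o["tcp_pos"]
    if from_pose: p0=np.array(from_pose[0]); R0=from_pose[1]
    Rt=target(yaw,roll)
    print("offset",np.round(R0.inv().apply(np.array(p)-p0)/.5,4),"turn",np.round((R0.inv()*Rt).as_rotvec()/1.5,4),"m",np.round(np.linalg.norm(np.array(p)-p0),3))
def target(yaw,roll=0.0): return Ro.from_euler("z",yaw)*Ro.from_euler("x",roll)*Ro.from_matrix(np.diag([-1.,1,-1]))
def st():
    o=r.get_obs(); R=Ro.from_rotvec(o["orientation"]).as_matrix()
    print("t",round(float(o["clock"]),2),"p",np.round(o["tcp_pos"],4),"yaw",round(float(np.arctan2(-R[0,1],R[1,1])),4),"tilt",np.round(R[:,2],3),"F",np.round(o["contact_force"],1),"w",round(float(o["grip_width"]),4),"j",np.round(o["joints"],2))
E
python3 -c "
from h import *
st();plan((.52,.28,.26),0.1)"
```

```text
t 1.15 p [0.1987 0.6451 0.2212] yaw -0.2989 tilt [-0.  0. -1.] F [-0.3 -0.5  0.9] w 0.0852 j [-1.38  0.48  0.02  1.56 -0.01  1.11 -0.08]
offset [-0.8291 -0.5086 -0.0776] turn [ 0.     -0.     -0.2659] m 0.488
```

Request:
carry_out:
  offset:
    - [-0.83, -0.51, -0.08]
    - [-0.83, -0.51, -0.08]
    - [-0.83, -0.51, -0.08]
    - [-0.83, -0.51, -0.08]
    - [-0.83, -0.51, -0.08]
    - [-0.83, -0.51, -0.08]
    - [-0.83, -0.51, -0.08]
    - [-0.83, -0.51, -0.08]
  turn:
    - [0, 0, -0.27]
    - [0, 0, -0.27]
    - [0, 0, -0.27]
    - [0, 0, -0.27]
    - [0, 0, -0.27]
    - [0, 0, -0.27]
    - [0, 0, -0.27]
    - [0, 0, -0.27]

```text
clock: 1.95
tcp_pos: [0.463, 0.344, 0.2544]
orientation: [-0.167, 3.137, 0.001]
contact_force: [-0.2, 0.2, 0.3]
grip_width: 0.0854
```

```bash
python3 -c "
from h import *
st();plan((.50,-.08,.26),0.35)"
```

```text
t 1.95 p [0.463  0.344  0.2544] yaw 0.1063 tilt [ 0.     0.001 -1.   ] F [-0.2  0.2  0.3] w 0.0854 j [-0.81  0.28  0.07  1.76 -0.02  1.09  0.95]
offset [ 0.0164 -0.851  -0.0116] turn [ 0.0003  0.0004 -0.1625] m 0.426
```

Request:
carry_out:
  offset:
    - [0.016, -0.85, -0.012]
    - [0.016, -0.85, -0.012]
    - [0.016, -0.85, -0.012]
    - [0.016, -0.85, -0.012]
    - [0.016, -0.85, -0.012]
    - [0.016, -0.85, -0.012]
    - [0.016, -0.85, -0.012]
    - [0.016, -0.85, -0.012]
  turn:
    - [0, 0, -0.16]
    - [0, 0, -0.16]
    - [0, 0, -0.16]
    - [0, 0, -0.16]
    - [0, 0, -0.16]
    - [0, 0, -0.16]
    - [0, 0, -0.16]
    - [0, 0, -0.16]

```text
clock: 2.75
tcp_pos: [0.4967, -0.0548, 0.2601]
orientation: [-0.541, 3.093, 0.0]
contact_force: [0.7, 0.3, 0.8]
grip_width: 0.0857
```

```bash
python3 -c "
from h import *
st();plan((.485,-.318,.24),0.59)"
```

```text
t 2.75 p [ 0.4967 -0.0548  0.2601] yaw 0.3463 tilt [ 0.001  0.    -1.   ] F [0.7 0.3 0.8] w 0.0857 j [-0.28  0.14  0.29  1.94 -0.05  1.07  1.95]
offset [ 0.2007 -0.4872  0.0399] turn [-1.000e-04  8.000e-04 -1.625e-01] m 0.264
```

Request:
carry_out:
  offset:
    - [0.2, -0.487, 0.04]
    - [0.2, -0.487, 0.04]
    - [0.2, -0.487, 0.04]
    - [0.2, -0.487, 0.04]
    - [0.2, -0.487, 0.04]
    - [0.2, -0.487, 0.04]
    - [0.2, -0.487, 0.04]
    - [0.2, -0.487, 0.04]
  turn:
    - [0, 0, -0.16]
    - [0, 0, -0.16]
    - [0, 0, -0.16]
    - [0, 0, -0.16]
    - [0, 0, -0.16]
    - [0, 0, -0.16]
    - [0, 0, -0.16]
    - [0, 0, -0.16]

```text
clock: 3.55
tcp_pos: [0.4852, -0.3157, 0.2394]
orientation: [0.906, -3.008, -0.001]
contact_force: [-1.0, -0.1, 0.6]
grip_width: 0.0856
```

Run:
```python
from h import *
st()
f=imaging.grab_frame("wrist"); save(f,"w1.png")
for q in("handle_grip","handle"):
    for d in look_for(q,"wrist")[:3]: X=world(f,d["xyz"]);print(q,round(d["score"],2),np.round(X,3),np.round(proj(f,X)))
    for d in outline_of(q,"wrist")[:2]:
        m=d["region"].astype(np.uint8);c=cv2.findContours(m,0,2)[0];c=max(c,key=cv2.contourArea);print(d["score"],cv2.minAreaRect(c))
print(np.round(-f["R"].T@f["t"],3),np.round(f["R"],2))
# black grip top pixels
```

```text
t 3.55 p [ 0.4852 -0.3157  0.2394] yaw 0.5854 tilt [-0.  0. -1.] F [-1.  -0.1  0.6] w 0.0856 j [ 0.13  0.32  0.43  1.79 -0.15  1.06  2.77]
handle_grip 0.83 [ 0.399 -0.322  0.024] [357. 105.]
handle_grip 0.64 [ 0.468 -0.418  0.026] [251. 109.]
handle_grip 0.63 [ 0.485 -0.322  0.018] [315. 168.]
0.85 ((245.38235473632812, 111.47058868408203), (39.889495849609375, 47.759765625), 70.34617614746094)
0.82 ((357.11602783203125, 104.29558563232422), (41.77313232421875, 39.46891784667969), 48.01278305053711)
handle 0.95 [ 0.404 -0.321  0.021] [354. 109.]
handle 0.95 [ 0.47  -0.419  0.023] [250. 110.]
handle 0.85 [ 0.49  -0.326  0.017] [310. 169.]
0.89 ((311.2505798339844, 170.2327880859375), (36.42662811279297, 43.870479583740234), 1.9749339818954468)
0.76 ((356.8591613769531, 104.1767807006836), (40.95550537109375, 39.09727096557617), 48.012786865234375)
[ 0.429 -0.354  0.391] [[-0.55  0.83 -0.  ]
 [ 0.8   0.53  0.27]
 [ 0.22  0.15 -0.96]]
```

View pics/w1.png

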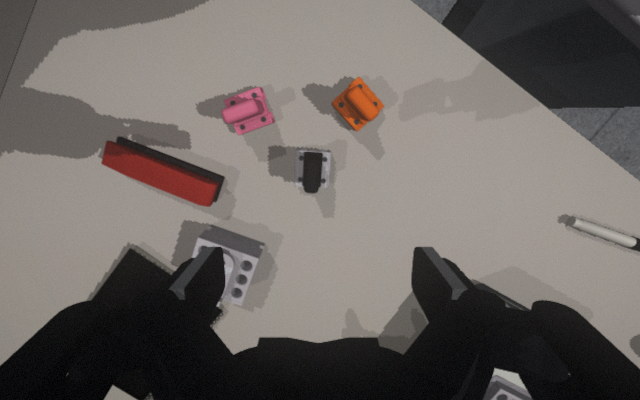

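The wrist view shows the black-gripped handle at (313,171), its long axis nearly upright in the picture. The spare block is at (228,265) and the stapler at (162,172). Next I measure the grip's axis and position.

Run:
```python
from h import *
f=imaging.grab_frame("wrist"); g=cv2.cvtColor(f["pixels"],cv2.COLOR_RGB2GRAY)
sub=g[145:200,290:340]
m=np.zeros_like(g); m[145:200,298:332]=(g[145:200,298:332]<60); n,l,s,c=cv2.connectedComponentsWithStats(m)
k=1+np.argmax(s[1:,4]); mm=(l==k); print(s[k])
rows=range(s[k][1]+2,s[k][1]+s[k][3]-3); L=[];R_=[]
for v in range(s[k][1],s[k][1]+s[k][3]):
    u=np.where(mm[v])[0]; print(v,u.min(),u.max(),end="; ")
    if v in rows: L.append(ray(f,u.min(),v+.0,.064)[:2]); R_.append(ray(f,u.max()+1,v,.064)[:2])
for A in(L,R_):
    A=np.array(A); d=np.linalg.svd(A-A.mean(0))[2][0]; print("yaw",np.arctan2(d[1],d[0]),np.arctan2(-d[1],-d[0]),A.mean(0))
# model fit: project box 38x16, z .0194-.064
from scipy.optimize import minimize
def mask(x,y,w):
    c,sn=np.cos(w),np.sin(w); P=[proj(f,(x+c*a-sn*b,y+sn*a+c*b,z)) for a in(-.019,.019) for b in(-.008,.008) for z in(.0194,.064)]
    im=np.zeros((4*80,4*80),np.uint8); h=cv2.convexHull(((np.array(P)-[275,130])*4).astype(np.float32)).astype(np.int32)
    cv2.fillConvexPoly(im,h,1); return im
T=cv2.resize(mm[130:210,275:355].astype(np.uint8),None,fx=4,fy=4,interpolation=0)
cost=lambda q:1-(mask(*q*1)&T).sum()/((mask(*q)|T).sum())
best=min((minimize(cost,np.array([.485,-.32,w]),method="Nelder-Mead",options=dict(initial_simplex=np.array([[.485,-.32,w],[.492,-.32,w],[.485,-.327,w],[.485,-.32,w+.12]]))) for w in(.45,.55,.65)),key=lambda r:r.fun)
print(best.x,best.fun)
```

```text
[298 150  25  41 708]
150 307 307; 151 304 319; 152 304 320; 153 304 321; 154 303 320; 155 299 320; 156 299 321; 157 299 322; 158 303 321; 159 303 320; 160 303 320; 161 303 320; 162 303 320; 163 303 320; 164 303 320; 165 303 320; 166 303 320; 167 303 320; 168 303 320; 169 303 319; 170 303 319; 171 303 319; 172 303 319; 173 302 319; 174 302 319; 175 303 319; 176 298 319; 177 298 319; 178 298 320; 179 299 320; 180 302 319; 181 302 319; 182 302 319; 183 302 319; 184 303 318; 185 303 317; 186 304 316; 187 304 316; 188 304 316; 189 305 315; 190 306 314; yaw 0.5635672213021213 -2.5780254322876717 [ 0.48815779 -0.33396675]
yaw 0.4992891412138816 -2.6423035123759115 [ 0.47743788 -0.31791986]
[ 0.48644066 -0.3238676   0.49411148] 0.1799813226929281
```

```bash
python3 -c "
from h import *
st();plan((.4864,-.3235,.1),0.53);plan((.4864,-.3235,.043),0.53)"
```

```text
t 3.85 p [ 0.4858 -0.3146  0.2397] yaw 0.5882 tilt [ 0.  0. -1.] F [ 1.3  1.2 -0.2] w 0.0856 j [ 0.13  0.32  0.43  1.79 -0.15  1.06  2.77]
offset [ 0.0091 -0.0156  0.2794] turn [0.0001 0.0004 0.0388] m 0.14
offset [ 0.0091 -0.0156  0.3934] turn [0.0001 0.0004 0.0388] m 0.197
```

Request:
carry_out:
  offset:
    - [0.009, -0.016, 0.09]
    - [0.009, -0.016, 0.18]
    - [0.009, -0.016, 0.26]
    - [0.009, -0.016, 0.33]
    - [0.009, -0.016, 0.37]
    - [0.009, -0.016, 0.393]
    - [0.009, -0.016, 0.393]
  turn:
    - [0, 0, 0.039]
    - [0, 0, 0.039]
    - [0, 0, 0.039]
    - [0, 0, 0.039]
    - [0, 0, 0.039]
    - [0, 0, 0.039]
    - [0, 0, 0.039]

```text
clock: 4.55
tcp_pos: [0.4855, -0.3241, 0.042]
orientation: [0.82, -3.031, -0.002]
contact_force: [0.4, 0.1, 1.1]
grip_width: 0.0855
```

Request:
carry_out:
  offset:
    - [0, 0, 0]
    - [0, 0, 0]
    - [0, 0, 0]
    - [0, 0, 0]
    - [0, 0, 0]
    - [0, 0, 0]
    - [0, 0, 0]
    - [0, 0, 0]
  turn:
    - [0, 0, 0]
    - [0, 0, 0]
    - [0, 0, 0]
    - [0, 0, 0]
    - [0, 0, 0]
    - [0, 0, 0]
    - [0, 0, 0]
    - [0, 0, 0]
  hand: 1
  force: 90

```text
clock: 5.35
tcp_pos: [0.4862, -0.3248, 0.0438]
orientation: [-0.819, 3.032, 0.0]
contact_force: [-1.1, 2.4, 5.7]
grip_width: 0.0134
```

Run:
```python
from h import *
st()
f=imaging.grab_frame("wrist"); save(f,"w2.png",(160,100,480,300),2.5)
```

```text
t 5.35 p [ 0.4862 -0.3248  0.0438] yaw 0.5278 tilt [ 0.001  0.    -1.   ] F [-1.1  2.4  5.7] w 0.0134 j [ 0.22  0.58  0.35  1.93 -0.3   0.69  2.85]
```

View pics/w2.png

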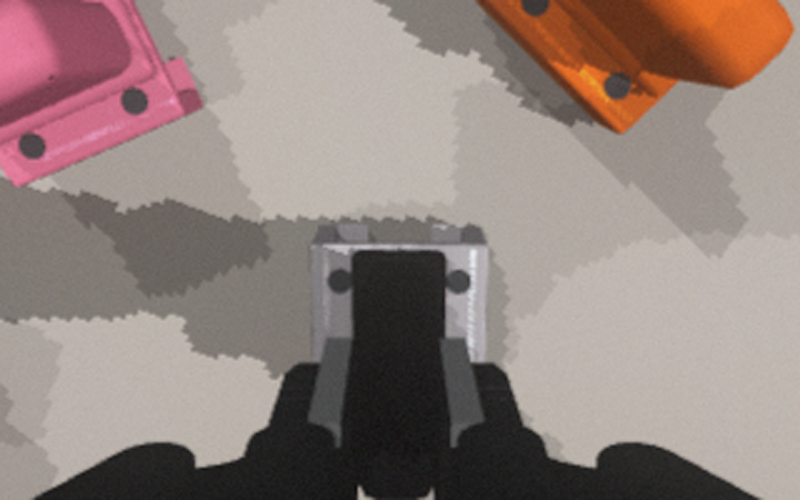

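Run:
```python
from h import *
f=imaging.grab_frame("wrist");o=r.get_obs();R=Ro.from_rotvec(o["orientation"])
for u,v,z in[(312,243,.0194),(488,243,.0194),(353,250,.064),(446,250,.064)]:
    X=ray(f,u/2.5+160,v/2.5+100,z); print(np.round(X,4),"tool",np.round(R.inv().apply(X-o["tcp_pos"]),4))
st();plan((.46,-.28,.22),0.4);plan((.45,-.06,.22),0.1)
# heater pose
f=imaging.grab_frame("top")
for q in("heater","block","spare_block"):
  for d in outline_of(q,"top")[:1]:
    c=max(cv2.findContours(d["region"].astype(np.uint8),0,1)[0],key=cv2.contourArea); print(q,d["score"],[np.round(x,2) for x in cv2.minAreaRect(c)])
```

```text
[ 0.4789 -0.3523  0.0194] tool [ 0.0202 -0.02    0.0244]
[ 0.4583 -0.3171  0.0194] tool [0.0202 0.0208 0.0244]
[ 0.4634 -0.3474  0.064 ] tool [ 0.0311 -0.008  -0.0202]
[ 0.4552 -0.3335  0.064 ] tool [ 0.0311  0.0081 -0.0202]
t 5.45 p [ 0.4862 -0.3249  0.0438] yaw 0.5277 tilt [ 0.001  0.    -1.   ] F [-1.4  1.3  6.4] w 0.0132 j [ 0.22  0.58  0.35  1.93 -0.3   0.69  2.85]
offset [-1.000e-04  1.039e-01 -3.523e-01] turn [-0.      0.0005  0.0851] m 0.184
offset [-0.2044  0.4941 -0.3522] turn [1.000e-04 5.000e-04 2.851e-01] m 0.32
heater 0.76 [array([271.42, 198.93]), array([68.11, 59.38]), np.float64(87.14)]
block 0.8 [array([270.5, 189. ]), array([28., 29.]), np.float64(90.0)]
spare_block 0.76 [array([404.81, 174.54]), array([25.69, 30.01]), np.float64(78.69)]
```

Request:
carry_out:
  offset:
    - [0, 0, -0.05]
    - [0, 0, -0.14]
    - [0, 0, -0.23]
    - [0, 0.02, -0.31]
    - [-0.03, 0.1, -0.35]
    - [-0.07, 0.19, -0.35]
    - [-0.11, 0.28, -0.35]
    - [-0.15, 0.37, -0.35]
  turn:
    - [0, 0, 0]
    - [0, 0, 0]
    - [0, 0, 0]
    - [0, 0, 0.05]
    - [0, 0, 0.11]
    - [0, 0, 0.17]
    - [0, 0, 0.23]
    - [0, 0, 0.28]

```text
clock: 6.45
tcp_pos: [0.4569, -0.1256, 0.2182]
orientation: [-0.163, 3.137, 0.001]
contact_force: [1.0, 0.6, -2.3]
grip_width: 0.0133
```

Run:
```python
from h import *
st();plan((.44,-.07,.22),0.1)
```

```text
t 6.45 p [ 0.4569 -0.1256  0.2182] yaw 0.1037 tilt [ 0.  0. -1.] F [ 1.   0.6 -2.3] w 0.0133 j [-0.27  0.15  0.46  2.05 -0.08  0.96  1.9 ]
offset [ 0.0221  0.114  -0.0035] turn [0.0002 0.0003 0.0025] m 0.058
```

Request:
carry_out:
  offset:
    - [0.01, 0.06, 0]
    - [0.022, 0.114, 0]
    - [0.022, 0.114, 0]
    - [0.022, 0.114, 0]
  turn:
    - [0, 0, 0]
    - [0, 0, 0]
    - [0, 0, 0]
    - [0, 0, 0]

```text
clock: 6.85
tcp_pos: [0.4404, -0.0716, 0.2182]
orientation: [-0.171, 3.137, 0.0]
contact_force: [0.3, 0.5, -1.6]
grip_width: 0.0132
```

Run:
```python
from h import *
st()
f=imaging.grab_frame("wrist"); save(f,"w3.png",(0,100,400,400),2)
np.save("w3.npy",dict(f),allow_pickle=True)
for q in("rail","block","handle_home","well_mouth"):
    for d in look_for(q,"wrist")[:2]: X=world(f,d["xyz"]);print(q,round(d["score"],2),np.round(X,3),np.round(proj(f,X)))
```

```text
t 6.85 p [ 0.4404 -0.0716  0.2182] yaw 0.1091 tilt [ 0.  0. -1.] F [ 0.3  0.5 -1.6] w 0.0132 j [-0.36  0.09  0.41  2.1  -0.04  0.96  1.75]
rail 0.73 [0.576 0.067 0.097] [439. 333.]
block 0.49 [0.579 0.067 0.093] [438. 333.]
handle_home 0.51 [0.581 0.064 0.092] [435. 333.]
```

View pics/w3.png

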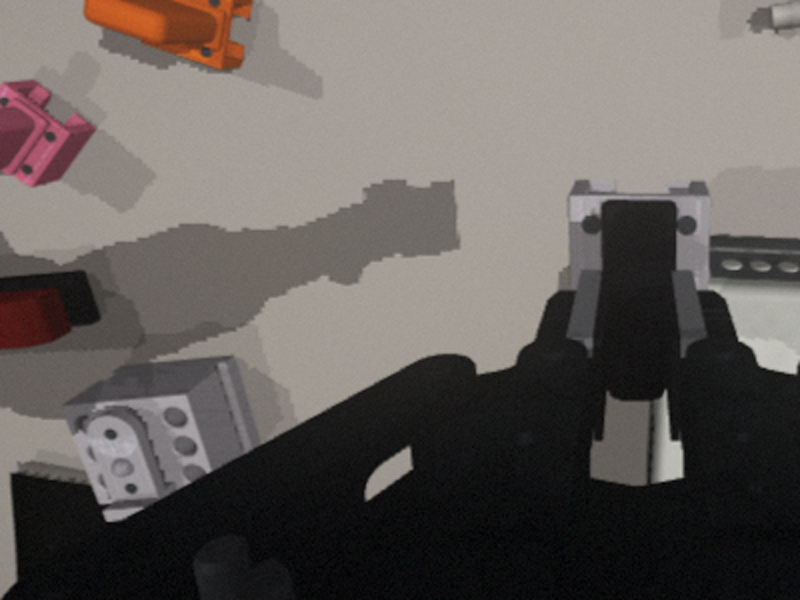

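The wrist picture shows the held handle at crop (640,250), seated square in the jaws, with the heater mostly hidden behind the gripper. I'll localise the heater by fitting models in the top and side pictures.

```bash
cat > fit.py <<'E'
from h import *
from scipy.optimize import minimize
S=6
def boxes(x,y,w,bx,f,crop):
    c,s=np.cos(w),np.sin(w); im=np.zeros(((crop[3]-crop[1])*S,(crop[2]-crop[0])*S),np.uint8)
    for (x0,x1,y0,y1,z0,z1) in bx:
        P=[proj(f,(x+c*a-s*b,y+s*a+c*b,z)) for a in(x0,x1) for b in(y0,y1) for z in(z0,z1)]
        h=cv2.convexHull(((np.array(P)+.5-crop[:2])*S).astype(np.float32)); cv2.fillConvexPoly(im,np.round(h).astype(np.int32),1)
    return im
def fit(mask,f,bx,x0):
    v,u=np.where(mask); crop=np.array([u.min()-8,v.min()-8,u.max()+9,v.max()+9])
    T=cv2.resize(mask[crop[1]:crop[3],crop[0]:crop[2]].astype(np.uint8),None,fx=S,fy=S,interpolation=0)
    def cost(q):
        m=boxes(*q,bx,f,crop); return 1-(m&T).sum()/max(1,(m|T).sum())
    b=min((minimize(cost,np.array(x0)+[0,0,w],method="Nelder-Mead",options=dict(initial_simplex=np.array(x0)+[0,0,w]+np.array([[0,0,0],[.006,0,0],[0,.006,0],[0,0,.05]]),maxiter=150)) for w in(-.06,0,.06)),key=lambda r:r.fun)
    return np.round(b.x,4),round(b.fun,3)
HE=[(-.115,.065,-.08,.08,0,.088)]
BL=[(-.035,.035,-.038,.038,.088,.098),(-.034,.024,-.014,.014,.106,.112)]
E
python3 - <<'E'
from fit import *
for cam in("top","side"):
    f=imaging.grab_frame(cam); print(cam,np.round(-f["R"].T@f["t"],3))
    for q,b in(("heater",HE),("block",BL)):
        d=outline_of(q,cam)
        if d: print(q,d[0]["score"],fit(d[0]["region"],f,b,(.6,.035,.05)))
    p=proj(f,(.57,.03,.09)).astype(int); print(p); save(f,cam+"1.png",(p[0]-50,p[1]-45,p[0]+50,p[1]+30),8)
E
```

```text
top [ 0.43  -0.064  1.243]
heater 0.79 (array([0.6025, 0.0354, 0.0624]), np.float64(0.316))
block 0.83 (array([0.6008, 0.0342, 0.063 ]), np.float64(0.07))
[272 200]
side [-0.578 -0.033  1.242]
heater 0.77 (array([0.6013, 0.0347, 0.0657]), np.float64(0.625))
[290 205]
```

View pics/top1.png

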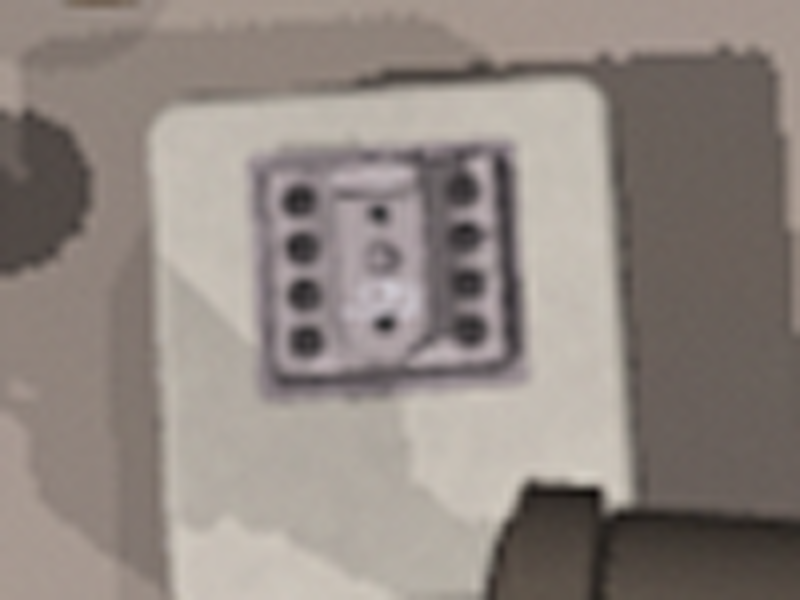

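View pics/side1.png

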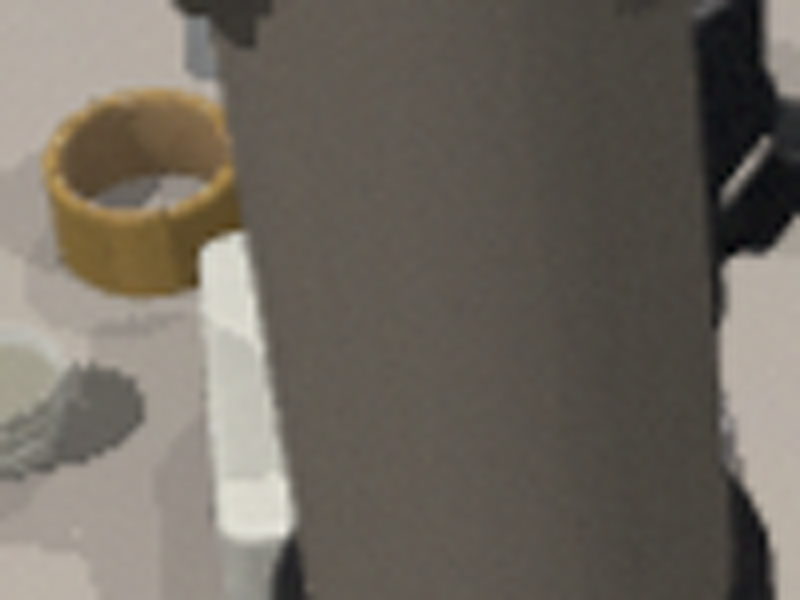

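The top crop shows the well rim's corners at (252,158), (516,142), (525,382) and (265,398), the rail's ball at (383,257) and eight holes. In the side view the arm hides the block.

Run:
```python
from h import *
f=imaging.grab_frame("top"); P=lambda u,v,z:ray(f,222+u/8-.5,155+v/8-.5,z)[:2]
rim=np.array([P(u,v,.088) for u,v in[(252,158),(516,142),(525,382),(265,398)]]); print("rim",rim.mean(0), [np.arctan2(-d[0]*1,-d[1]*1) for d in()])
bl,br,fr,fl=rim; 
ang=lambda d:np.arctan2(d[1],d[0])
print("yaw",ang(bl-fl),ang(br-fr),ang(bl-br)-np.pi/2,ang(fl-fr)-np.pi/2)
L=np.array([P(u,v,.098) for u,v in[(300,200),(303,247),(305,295),(307,341)]]);Rr=np.array([P(u,v,.098) for u,v in[(460,190),(465,236),(467,284),(470,328)]])
print("holes",(L.mean(0)+Rr.mean(0))/2,"yaw",ang(L[0]-L[3]),ang(Rr[0]-Rr[3]),(ang(L.mean(0)-Rr.mean(0))-np.pi/2))
print("ball",P(383,257,.114))
```

```text
rim [0.6037442  0.03644312] []
yaw 0.0661805283605734 0.04001004710355395 0.060178826072830205 0.058266721735555915
holes [0.60376138 0.03726106] yaw 0.060062621827643575 0.07643021616957796 0.06783265728522081
ball [0.60404509 0.03642869]
```

Top-view estimate: centre about (0.603, 0.036), yaw 0.062. To tie the rail to the handle more precisely, I'll look with the wrist camera from just behind the rail.

Run:
```python
from h import *
st();plan((.645,.0365,.235),0.062)
```

```text
t 7.45 p [ 0.4406 -0.072   0.218 ] yaw 0.1075 tilt [-0. -0. -1.] F [-0.4 -0.7 -1.5] w 0.0129 j [-0.36  0.09  0.41  2.1  -0.04  0.96  1.75]
offset [-0.4298  0.1718 -0.034 ] turn [-0.     -0.0001  0.0303] m 0.232
```

Request:
carry_out:
  offset:
    - [-0.08, 0.03, -0.034]
    - [-0.17, 0.07, -0.034]
    - [-0.26, 0.105, -0.034]
    - [-0.35, 0.14, -0.034]
    - [-0.41, 0.165, -0.034]
    - [-0.43, 0.172, -0.034]
    - [-0.43, 0.172, -0.034]
    - [-0.43, 0.172, -0.034]
  turn:
    - [0, 0, 0.03]
    - [0, 0, 0.03]
    - [0, 0, 0.03]
    - [0, 0, 0.03]
    - [0, 0, 0.03]
    - [0, 0, 0.03]
    - [0, 0, 0.03]
    - [0, 0, 0.03]

```text
clock: 8.25
tcp_pos: [0.644, 0.0356, 0.2347]
orientation: [0.097, -3.139, 0.001]
contact_force: [0.0, 0.1, -1.0]
grip_width: 0.0133
```

Run:
```python
from h import *
st()
f=imaging.grab_frame("wrist"); save(f,"w4.png",(220,40,420,240),3)
print([np.round(proj(f,(.603+a,.0362,.113))) for a in(-.034,0,.022)])
```

```text
t 8.25 p [0.644  0.0356 0.2347] yaw 0.0615 tilt [-0.001 -0.001 -1.   ] F [ 0.   0.1 -1. ] w 0.0133 j [-0.42  0.43  0.36  1.64 -0.17  1.11  1.62]
[array([326., 103.]), array([323., 144.]), array([321., 169.])]
```

View pics/w4.png

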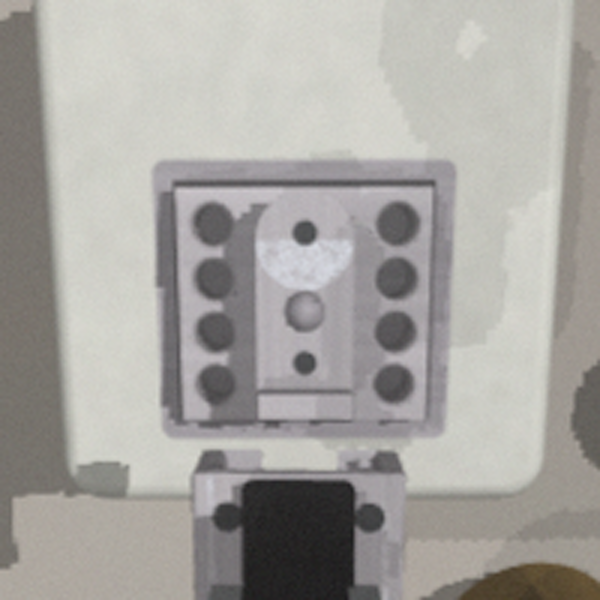

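The close view shows the rail squarely. The ball is at crop (305,312), the screws at (305,232) and (305,362), and the flange edges at columns 257 and 353. The shoe's front edge runs from (193,472) to (405,472).

Run:
```python
from h import *
f=imaging.grab_frame("wrist");o=r.get_obs();R=Ro.from_rotvec(o["orientation"])
P=lambda u,v,z:ray(f,220+u/3-.5+.17,40+v/3-.5+.17,z)
foot=o["tcp_pos"][2]-.0438
pts=dict(ball=(305,312,.115),s1=(305,232,.112),s2=(305,362,.112),L=(257,312,.112),R=(353,312,.112),L2=(257,380,.112),R2=(353,380,.112),end=(305,192,.112),bfl=(178,187,.098),bfr=(434,187,.098),bbl=(183,420,.098),bbr=(425,420,.098),shL=(193,472,foot+.0194),shR=(405,472,foot+.0194))
for k,(u,v,z) in pts.items():
    X=P(u,v,z); print(k,np.round(X,4),np.round(R.inv().apply(X-o["tcp_pos"]),4))
```

```text
ball [0.6027 0.0345 0.115 ] [0.0411 0.0017 0.1203]
s1 [0.5807 0.0331 0.112 ] [0.0632 0.0017 0.1233]
s2 [0.6174 0.0354 0.112 ] [0.0264 0.0018 0.1233]
L [0.6038 0.0207 0.112 ] [ 0.0408 -0.0121  0.1233]
R [0.6021 0.0483 0.112 ] [0.0408 0.0156 0.1233]
L2 [0.6236 0.0217 0.112 ] [ 0.0211 -0.0123  0.1233]
R2 [0.6219 0.0498 0.112 ] [0.0211 0.0159 0.1233]
end [0.5699 0.0324 0.112 ] [0.074  0.0017 0.1233]
bfl [ 0.5705 -0.0047  0.098 ] [ 0.0757 -0.0354  0.1373]
bfr [0.5659 0.0701 0.098 ] [0.0757 0.0395 0.1373]
bbl [ 0.64   -0.0012  0.098 ] [ 0.0061 -0.0361  0.1373]
bbr [0.6354 0.0743 0.098 ] [0.0061 0.0395 0.1373]
shL [0.6252 0.0134 0.2109] [ 0.02   -0.0207  0.0244]
shR [0.6227 0.0542 0.2109] [0.02   0.0202 0.0244]
```

Run:
```python
from h import *
st();plan((.538,.0307,.232),0.062);plan((.538,.0307,.1437),0.062)
```

```text
t 8.35 p [0.6439 0.0353 0.2353] yaw 0.0608 tilt [-0.001 -0.    -1.   ] F [-0.2 -0.  -1. ] w 0.0133 j [-0.42  0.43  0.36  1.64 -0.17  1.11  1.62]
offset [0.212  0.0038 0.0067] turn [-0.0001 -0.0004 -0.0008] m 0.106
offset [0.2119 0.0038 0.1833] turn [-0.0001 -0.0004 -0.0008] m 0.14
```

Request:
carry_out:
  offset:
    - [0.08, 0.0038, 0.0]
    - [0.16, 0.0038, 0.0]
    - [0.212, 0.0038, 0.01]
    - [0.212, 0.0038, 0.06]
    - [0.212, 0.0038, 0.12]
    - [0.212, 0.0038, 0.165]
    - [0.212, 0.0038, 0.183]
    - [0.212, 0.0038, 0.183]
  turn:
    - [0, 0, 0]
    - [0, 0, 0]
    - [0, 0, 0]
    - [0, 0, 0]
    - [0, 0, 0]
    - [0, 0, 0]
    - [0, 0, 0]
    - [0, 0, 0]

```text
clock: 9.15
tcp_pos: [0.538, 0.0314, 0.1431]
orientation: [0.097, -3.138, 0.0]
contact_force: [-0.3, 0.1, -1.2]
grip_width: 0.013
```

Run:
```python
from h import *
st();plan((.538,.0307,.1437),0.062);plan((.601,.0347,.1437),0.062)
f=imaging.grab_frame("side"); p=proj(f,(.56,.03,.11)).astype(int); save(f,"s2.png",(p[0]-60,p[1]-50,p[0]+60,p[1]+40),6)
```

```text
t 9.15 p [0.538  0.0314 0.1431] yaw 0.0618 tilt [-0.002 -0.    -1.   ] F [-0.3  0.1 -1.2] w 0.013 j [-0.45  0.36  0.34  1.97 -0.16  0.84  1.61]
offset [ 0.0001 -0.0014 -0.0013] turn [-0.0001 -0.0013 -0.0002] m 0.001
offset [-0.1262 -0.0012 -0.0015] turn [-0.0001 -0.0013 -0.0002] m 0.063
```

Request:
carry_out:
  offset:
    - [-0.008, -0.001, -0.001]
    - [-0.016, -0.001, -0.001]
    - [-0.024, -0.001, -0.001]
    - [-0.032, -0.001, -0.001]
    - [-0.04, -0.001, -0.001]
    - [-0.048, -0.001, -0.001]
    - [-0.054, -0.001, -0.001]
    - [-0.06, -0.001, -0.001]
  turn:
    - [0, 0, 0]
    - [0, 0, 0]
    - [0, 0, 0]
    - [0, 0, 0]
    - [0, 0, 0]
    - [0, 0, 0]
    - [0, 0, 0]
    - [0, 0, 0]

```text
clock: 10.0
tcp_pos: [0.5694, 0.0334, 0.144]
orientation: [0.098, -3.14, 0.0]
contact_force: [-0.2, 0.4, -1.9]
grip_width: 0.0132
```

Run:
```python
from h import *
st();plan((.601,.0347,.1437),0.062); print(r.get_obs()["moment"])
```

```text
t 10.0 p [0.5694 0.0334 0.144 ] yaw 0.0627 tilt [-0. -0. -1.] F [-0.2  0.4 -1.9] w 0.0132 j [-0.43  0.41  0.34  1.9  -0.17  0.86  1.63]
offset [-0.0633 -0.0014  0.0005] turn [-0.     -0.0001  0.0004] m 0.032
[ 0.01828301 -0.02452044  0.02895745]
```

Request:
carry_out:
  offset:
    - [-0.008, -0.001, 0]
    - [-0.016, -0.001, 0]
    - [-0.024, -0.001, 0]
    - [-0.032, -0.001, 0]
    - [-0.04, -0.001, 0]
    - [-0.046, -0.001, 0]
    - [-0.05, -0.001, 0]
    - [-0.05, -0.001, 0]
  turn:
    - [0, 0, 0]
    - [0, 0, 0]
    - [0, 0, 0]
    - [0, 0, 0]
    - [0, 0, 0]
    - [0, 0, 0]
    - [0, 0, 0]
    - [0, 0, 0]

```text
clock: 10.8
tcp_pos: [0.5956, 0.0345, 0.1444]
orientation: [-0.098, 3.137, -0.0]
contact_force: [1.6, 1.2, -0.5]
grip_width: 0.0135
```

Run:
```python
from h import *
st();plan((.601,.0347,.1437),0.062); print(r.get_obs()["moment"])
```

```text
t 10.8 p [0.5956 0.0345 0.1444] yaw 0.0627 tilt [ 0.003  0.    -1.   ] F [ 1.6  1.2 -0.5] w 0.0135 j [-0.42  0.44  0.34  1.84 -0.19  0.88  1.64]
offset [-0.0108 -0.0003  0.0014] turn [-0.0001  0.0019  0.0005] m 0.005
[-0.11349405 -0.3617989  -0.0286258 ]
```

Request:
carry_out:
  offset:
    - [-0.003, 0, 0]
    - [-0.006, 0, 0]
    - [-0.009, 0, 0]
    - [-0.012, 0, 0]
    - [-0.012, 0, 0]
  turn:
    - [0, 0, 0]
    - [0, 0, 0]
    - [0, 0, 0]
    - [0, 0, 0]
    - [0, 0, 0]

```text
clock: 11.3
tcp_pos: [0.6002, 0.035, 0.1439]
orientation: [0.099, -3.14, -0.0]
contact_force: [0.9, 0.2, 0.6]
grip_width: 0.0132
```

Run:
```python
from h import *
st(); print(r.get_obs()["moment"])
```

```text
t 11.3 p [0.6002 0.035  0.1439] yaw 0.0628 tilt [-0.  0. -1.] F [0.9 0.2 0.6] w 0.0132 j [-0.42  0.45  0.34  1.83 -0.19  0.89  1.64]
[-0.02398551 -0.21416372  0.04890574]
```

Request:
carry_out:
  offset:
    - [-0.003, 0, 0]
    - [-0.005, 0, 0]
    - [-0.005, 0, 0]
  turn:
    - [0, 0, 0]
    - [0, 0, 0]
    - [0, 0, 0]

```text
clock: 11.6
tcp_pos: [0.6014, 0.035, 0.1437]
orientation: [0.098, -3.137, -0.0]
contact_force: [-4.2, 0.0, 3.3]
grip_width: 0.0136
```

Run:
```python
from h import *
st(); print(r.get_obs()["moment"])
```

```text
t 11.6 p [0.6014 0.035  0.1437] yaw 0.0626 tilt [-0.003 -0.    -1.   ] F [-4.2  0.   3.3] w 0.0136 j [-0.42  0.46  0.34  1.82 -0.19  0.89  1.64]
[-9.60425281e-04  1.27869383e+00 -2.68907430e-02]
```

Request:
carry_out:
  offset:
    - [-0.002, 0, 0]
    - [-0.004, 0, 0]
    - [-0.004, 0, 0]
  turn:
    - [0, 0, 0]
    - [0, 0, 0]
    - [0, 0, 0]

```text
clock: 11.9
tcp_pos: [0.6022, 0.035, 0.1433]
orientation: [0.098, -3.135, -0.0]
contact_force: [-8.1, 0.3, 5.1]
grip_width: 0.0129
```

Run:
```python
from h import *
st(); print(r.get_obs()["moment"])
f=imaging.grab_frame("wrist"); save(f,"w5.png",(240,60,400,200),4)
f=imaging.grab_frame("side"); save(f,"s3.png",(240,150,340,230),6)
```

```text
t 11.9 p [0.6022 0.035  0.1433] yaw 0.0627 tilt [-0.005 -0.    -1.   ] F [-8.1  0.3  5.1] w 0.0129 j [-0.42  0.46  0.34  1.82 -0.19  0.9   1.64]
[-0.04158033  2.06490423  0.02291421]
```

View pics/w5.png

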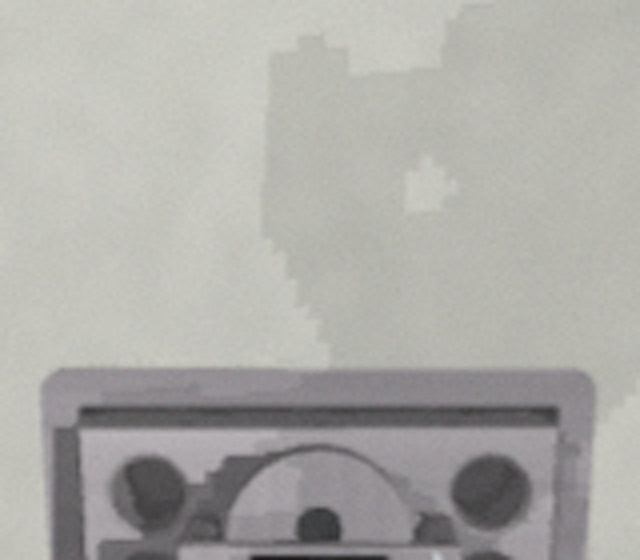

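The wrist crop shows the rail's front tip at (320,447), the screw at (320,524) and the shoe's rear edge at row 543. I'll compute how far that is from home.

Run:
```python
from h import *
f=imaging.grab_frame("wrist");o=r.get_obs();R=target(.062)
P=lambda u,v,z:R.inv().apply(ray(f,240+u/4-.4,60+v/4-.4,z)-o["tcp_pos"])
st()
for n,u,v,z in(("tip",320,447,.112),("screw",320,524,.112),("shoeedge",320,543,.119),("shoeend lips(top of face?)",200,543,.119)): print(n,np.round(P(u,v,z),4))
```

```text
t 12.05 p [0.6022 0.035  0.1433] yaw 0.0626 tilt [-0.005 -0.    -1.   ] F [-7.   0.1  4.2] w 0.0134 j [-0.42  0.46  0.34  1.82 -0.19  0.9   1.64]
tip [ 0.0338 -0.0001  0.0313]
screw [ 0.0221 -0.0001  0.0313]
shoeedge [ 0.021  -0.0001  0.0243]
shoeend lips(top of face?) [ 0.021  -0.0175  0.0243]
```

Request:
carry_out:
  offset:
    - [0.004, 0, 0]
    - [0.008, 0, 0]
    - [0.01, 0, 0]
    - [0.01, 0, 0]
  turn:
    - [0, 0, 0]
    - [0, 0, 0]
    - [0, 0, 0]
    - [0, 0, 0]

```text
clock: 12.45
tcp_pos: [0.6003, 0.0349, 0.1442]
orientation: [-0.099, 3.138, 0.0]
contact_force: [0.3, -0.7, 0.1]
grip_width: 0.0132
```

Run:
```python
from h import *
st(); print(r.get_obs()["moment"])
```

```text
t 12.45 p [0.6003 0.0349 0.1442] yaw 0.0628 tilt [ 0.002  0.    -1.   ] F [ 0.3 -0.7  0.1] w 0.0132 j [-0.42  0.45  0.34  1.83 -0.19  0.89  1.64]
[-0.02285478  0.01106854  0.05125084]
```

Request:
carry_out:
  offset:
    - [0.003, 0, 0]
    - [0.006, 0, 0]
    - [0.006, 0, 0]
  turn:
    - [0, 0, 0]
    - [0, 0, 0]
    - [0, 0, 0]

```text
clock: 12.75
tcp_pos: [0.5983, 0.0348, 0.1445]
orientation: [-0.098, 3.136, 0.0]
contact_force: [4.6, 0.2, -3.1]
grip_width: 0.0133
```

Run:
```python
from h import *
st(); print(r.get_obs()["moment"])
```

```text
t 12.75 p [0.5983 0.0348 0.1445] yaw 0.0627 tilt [ 0.004  0.    -1.   ] F [ 4.6  0.2 -3.1] w 0.0133 j [-0.42  0.45  0.34  1.84 -0.19  0.88  1.64]
[ 0.06406583 -1.22408322 -0.06559786]
```

The handle is retained: pushing inward meets the stop at x=0.602 with 8 N, and pulling back meets +4.6 N. So it has clicked home. I'll re-centre and work out the rocking poses.

Request:
carry_out:
  offset:
    - [-0.004, 0, 0]
    - [-0.007, 0, -0.001]
    - [-0.007, 0, -0.001]
  turn:
    - [0, 0, 0]
    - [0, 0, 0]
    - [0, 0, 0]

```text
clock: 13.05
tcp_pos: [0.5999, 0.0348, 0.1444]
orientation: [0.098, -3.139, 0.0]
contact_force: [1.7, 0.4, -0.8]
grip_width: 0.0132
```

```bash
cat >> h.py <<'E'
def rock(th,side,rise=0.,dy=0.,H=.0925):
    # pose with block tilted th (+: left up) about foot side(-1 right,+1 left) which has risen 'rise'
    c,s=np.cos(th),np.sin(th); y=side*.038+dy+ -side*.038*c - s*H; z=rise-side*.038*s+c*H-H
    return "y %.4f z %.4f turnx %.4f"%(y/.5,-z/.5,-th/1.5)
E
python3 - <<'E'
from h import *
st(); print(r.get_obs()["moment"])
for th,dy in((.03,0),(.06,.0005),(.085,.0015),(.1,.002)): print(th,rock(th,-1,0,dy))
E
```

```text
t 13.05 p [0.5999 0.0348 0.1444] yaw 0.0626 tilt [-0.001 -0.    -1.   ] F [ 1.7  0.4 -0.8] w 0.0132 j [-0.42  0.45  0.34  1.83 -0.19  0.89  1.64]
[ 0.04475515 -0.30663329  0.02584065]
0.03 y -0.0056 z -0.0022 turnx -0.0200
0.06 y -0.0102 z -0.0042 turnx -0.0400
0.085 y -0.0130 z -0.0058 turnx -0.0567
0.1 y -0.0148 z -0.0067 turnx -0.0667
```

Request:
carry_out:
  offset:
    - [0, -0.001, -0.0005]
    - [0, -0.002, -0.001]
    - [0, -0.003, -0.0015]
    - [0, -0.004, -0.002]
    - [0, -0.005, -0.0022]
    - [0, -0.0056, -0.0025]
    - [0, -0.0056, -0.0025]
  turn:
    - [-0.004, 0, 0]
    - [-0.008, 0, 0]
    - [-0.012, 0, 0]
    - [-0.015, 0, 0]
    - [-0.018, 0, 0]
    - [-0.02, 0, 0]
    - [-0.02, 0, 0]

```text
clock: 13.75
tcp_pos: [0.5993, 0.0326, 0.1448]
orientation: [0.099, -3.137, -0.048]
contact_force: [3.2, 4.9, -15.8]
grip_width: 0.0132
```

Run:
```python
from h import *
st(); print(r.get_obs()["moment"])
```

```text
t 13.75 p [0.5993 0.0326 0.1448] yaw 0.0631 tilt [-0.004  0.031 -1.   ] F [  3.2   4.9 -15.8] w 0.0132 j [-0.39  0.45  0.32  1.83 -0.22  0.9   1.68]
[ 0.78469051 -0.70369865 -0.02130308]
```

Request:
carry_out:
  offset:
    - [0, -0.001, -0.0004]
    - [0, -0.002, -0.0008]
    - [0, -0.003, -0.0012]
    - [0, -0.004, -0.0016]
    - [0, -0.0046, -0.002]
    - [0, -0.0046, -0.002]
  turn:
    - [-0.004, 0, 0]
    - [-0.008, 0, 0]
    - [-0.012, 0, 0]
    - [-0.016, 0, 0]
    - [-0.02, 0, 0]
    - [-0.02, 0, 0]

```text
clock: 14.35
tcp_pos: [0.5996, 0.0296, 0.1462]
orientation: [0.098, -3.135, -0.095]
contact_force: [0.9, 4.0, -15.0]
grip_width: 0.013
```

Run:
```python
from h import *
st(); print(r.get_obs()["moment"])
```

```text
t 14.35 p [0.5996 0.0296 0.1462] yaw 0.0623 tilt [-0.006  0.06  -0.998] F [  0.9   4.  -15. ] w 0.013 j [-0.36  0.45  0.31  1.83 -0.25  0.9   1.72]
[ 0.54741802 -0.18992561 -0.03424786]
```

Request:
carry_out:
  offset:
    - [0, -0.001, -0.0004]
    - [0, -0.002, -0.0008]
    - [0, -0.003, -0.0014]
    - [0, -0.004, -0.002]
    - [0, -0.0046, -0.0025]
    - [0, -0.0046, -0.0025]
  turn:
    - [-0.005, 0, 0]
    - [-0.01, 0, 0]
    - [-0.015, 0, 0]
    - [-0.02, 0, 0]
    - [-0.025, 0, 0]
    - [-0.025, 0, 0]

```text
clock: 14.95
tcp_pos: [0.6003, 0.0272, 0.1479]
orientation: [0.098, -3.132, -0.154]
contact_force: [-1.9, 5.0, -13.8]
grip_width: 0.0132
```

Run:
```python
from h import *
st(); print(r.get_obs()["moment"])
f=imaging.grab_frame("wrist"); save(f,"w6.png",(240,130,400,250),5)
```

```text
t 14.95 p [0.6003 0.0272 0.1479] yaw 0.0622 tilt [-0.007  0.098 -0.995] F [ -1.9   5.  -13.8] w 0.0132 j [-0.32  0.45  0.29  1.82 -0.29  0.91  1.76]
[0.57079634 0.25612718 0.0227384 ]
```

View pics/w6.png

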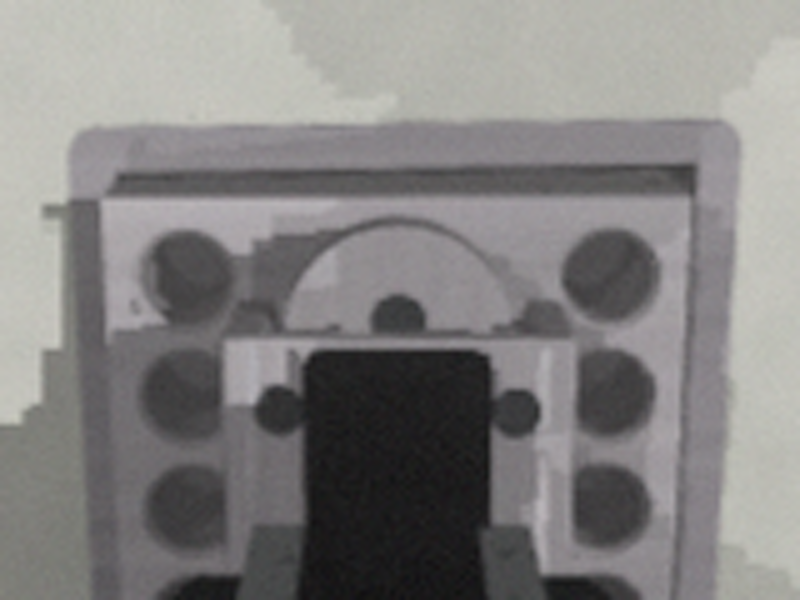

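```bash
cat > tilt.py <<'E'
from h import *
from scipy.optimize import least_squares
f=imaging.grab_frame("wrist");o=r.get_obs()
Rt=Ro.from_rotvec(o["orientation"]).as_matrix();pt=o["tcp_pos"]
Rct=f["R"]@Rt; tct=f["R"]@pt+f["t"]      # cam = Rct*tool + tct
yaw=.0625
# w5 camera
R5=(Ro.from_euler("z",yaw)*Ro.from_euler("y",.005)*Ro.from_matrix(np.diag([-1.,1,-1]))).as_matrix();p5=np.array([.6022,.035,.1433])
f5=dict(f);f5["R"]=Rct@R5.T; f5["t"]=tct-f5["R"]@p5
A=[(80,428,.098),(557,428,.098),(150,488,.098),(490,490,.098),(320,447,.112)]
W=np.array([ray(f5,240+u/4-.4,60+v/4-.4,z) for u,v,z in A])
o0=np.array([.6027,.0347,.052]); Z=Ro.from_euler("z",yaw)
B=Z.inv().apply(W-o0); print(np.round(B*1000,1))
def solve(px):
    def res(q): # roll,dx,dy,dz,
        X=o0+Z.apply(Ro.from_euler("x",q[0]).apply(B)+q[1:4]); return np.concatenate([proj(f,x)-p for x,p in zip(X,px)])
    s=least_squares(res,np.zeros(4),x_scale=[.01,.001,.001,.001]); q=s.x
    print("roll",q[0],"shift mm",q[1:]*1000,"L foot",1000*q[3]+38*np.sin(q[0]),"R foot",1000*q[3]-38*np.sin(q[0]),"rms",np.sqrt((s.fun**2).mean()))
E
python3 - <<'E'
from tilt import *
C=[(103,198),(690,194),(188,275),(611,275),(400,217)]
solve([np.array([240+u/5-.4,130+v/5-.4]) for u,v in C]); st()
E
```

```text
[[-34.8 -37.8  46. ]
 [-34.8  37.6  46. ]
 [-25.1 -27.   46. ]
 [-24.8  27.4  46. ]
 [-34.3   0.1  60. ]]
roll 0.0812802176378658 shift mm [-0.35276511  0.57225246  3.1790669 ] L foot 6.264315447644282 R foot 0.09381835203033395 rms 0.4608262568385259
t 15.05 p [0.6003 0.0272 0.148 ] yaw 0.0625 tilt [-0.007  0.097 -0.995] F [ -1.5   4.8 -13.1] w 0.0132 j [-0.32  0.45  0.29  1.82 -0.29  0.91  1.76]
```

Fitting the picture gives a block roll of 0.081 rad, with the left foot up 6.3 mm (out of its catch) and the right foot at 0.1 mm. Now I rock it back about the left foot.

```bash
cat >> h.py <<'E'
def seq(rolls,side,rise,H=.0928,p0=(.6001,.0348,.1448),yaw=.0625):
    o=r.get_obs(); R0=Ro.from_rotvec(o["orientation"]); st(); print("M",np.round(o["moment"],2))
    for th,ri in zip(rolls,rise):
        c,s=np.cos(th),np.sin(th); y=side*.038-side*.038*c-s*H; z=ri-side*.038*s+c*H-H
        p=np.array(p0)+Ro.from_euler("z",yaw).apply([0,y,z]); 
        print(th,ri,np.round(R0.inv().apply(p-o["tcp_pos"])/.5,4),np.round((R0.inv()*target(yaw,th)).as_rotvec()/1.5,4),np.round(p,4))
E
python3 - <<'E'
from h import *
seq([.0975,.07,.04,.01,-.02,-.04],1,[.0068,.0068,.0068,.0068,.0068,.0068])
E
```

```text
t 15.05 p [0.6003 0.0272 0.148 ] yaw 0.0625 tilt [-0.007  0.097 -0.995] F [ -1.5   4.8 -13.1] w 0.0132 j [-0.32  0.45  0.29  1.82 -0.29  0.91  1.76]
M [0.46 0.3  0.04]
0.0975 0.0068 [-0.0005 -0.0026  0.0008] [ 0.0002 -0.0004  0.    ] [0.6007 0.026  0.1475]
0.07 0.0068 [-0.0005  0.0026 -0.0012] [ 0.0185 -0.0004  0.    ] [0.6005 0.0284 0.1487]
0.04 0.0068 [-0.0005  0.0082 -0.0033] [ 0.0385 -0.0004  0.    ] [0.6003 0.0311 0.15  ]
0.01 0.0068 [-0.0005  0.0139 -0.0052] [ 0.0585 -0.0004  0.    ] [0.6002 0.0339 0.1512]
-0.02 0.0068 [-0.0005  0.0197 -0.0069] [ 0.0785 -0.0004  0.    ] [0.6    0.0367 0.1523]
-0.04 0.0068 [-0.0005  0.0236 -0.0079] [ 0.0918 -0.0004  0.    ] [0.5999 0.0385 0.153 ]
```

Request:
carry_out:
  offset:
    - [0, 0.001, -0.0006]
    - [0, 0.0026, -0.0013]
    - [0, 0.0045, -0.002]
    - [0, 0.0063, -0.0027]
    - [0, 0.0082, -0.0034]
    - [0, 0.0082, -0.0034]
  turn:
    - [0.009, 0, 0]
    - [0.0185, 0, 0]
    - [0.025, 0, 0]
    - [0.032, 0, 0]
    - [0.0385, 0, 0]
    - [0.0385, 0, 0]

```text
clock: 15.65
tcp_pos: [0.6002, 0.0301, 0.1496]
orientation: [0.098, -3.138, -0.059]
contact_force: [1.0, -2.3, -20.1]
grip_width: 0.0132
```

Run:
```python
from h import *
seq([.04,.01,-.02,-.04,-.06],1,[.0068,.0068,.0068,.0068,.007])
```

```text
t 15.65 p [0.6002 0.0301 0.1496] yaw 0.0621 tilt [-0.003  0.037 -0.999] F [  1.   -2.3 -20.1] w 0.0132 j [-0.38  0.45  0.32  1.82 -0.22  0.9   1.69]
M [-0.81 -0.07 -0.01]
0.04 0.0068 [-0.0003  0.002  -0.0007] [-0.0016 -0.0003 -0.0003] [0.6003 0.0311 0.15  ]
0.01 0.0068 [-0.0003  0.0076 -0.0029] [ 0.0184 -0.0003 -0.0003] [0.6002 0.0339 0.1512]
-0.02 0.0068 [-0.0003  0.0133 -0.0049] [ 0.0384 -0.0003 -0.0002] [0.6    0.0367 0.1523]
-0.04 0.0068 [-0.0003  0.0171 -0.0062] [ 0.0517 -0.0003 -0.0002] [0.5999 0.0385 0.153 ]
-0.06 0.007 [-0.0003  0.0209 -0.0078] [ 0.0651 -0.0003 -0.0002] [0.5997 0.0404 0.1539]
```

Request:
carry_out:
  offset:
    - [0, 0.0015, -0.0005]
    - [0, 0.003, -0.001]
    - [0, 0.0045, -0.0016]
    - [0, 0.006, -0.0022]
    - [0, 0.007, -0.0027]
    - [0, 0.007, -0.0027]
  turn:
    - [0.004, 0, 0]
    - [0.008, 0, 0]
    - [0.012, 0, 0]
    - [0.016, 0, 0]
    - [0.02, 0, 0]
    - [0.02, 0, 0]

```text
clock: 16.25
tcp_pos: [0.6007, 0.035, 0.1523]
orientation: [-0.099, 3.139, 0.015]
contact_force: [-0.3, -2.3, -9.9]
grip_width: 0.0128
```

Run:
```python
from h import *
seq([.01,-.02,-.04,-.06],1,[.0068,.0068,.0068,.007])
f=imaging.grab_frame("wrist"); save(f,"w7.png",(240,130,400,250),5)
```

```text
t 16.25 p [0.6007 0.035  0.1523] yaw 0.0632 tilt [ 0.001  0.01  -1.   ] F [-0.3 -2.3 -9.9] w 0.0128 j [-0.41  0.44  0.33  1.82 -0.19  0.91  1.65]
M [-0.86  0.32 -0.01]
0.01 0.0068 [ 0.0012 -0.0022  0.0021] [-0.0002  0.0009  0.0005] [0.6002 0.0339 0.1512]
-0.02 0.0068 [ 0.0012  0.0034 -0.0001] [0.0198 0.0009 0.0005] [0.6    0.0367 0.1523]
-0.04 0.0068 [ 0.0012  0.0072 -0.0014] [0.0331 0.0009 0.0004] [0.5999 0.0385 0.153 ]
-0.06 0.007 [ 0.0012  0.011  -0.0031] [0.0465 0.0009 0.0004] [0.5997 0.0404 0.1539]
```

View pics/w7.png

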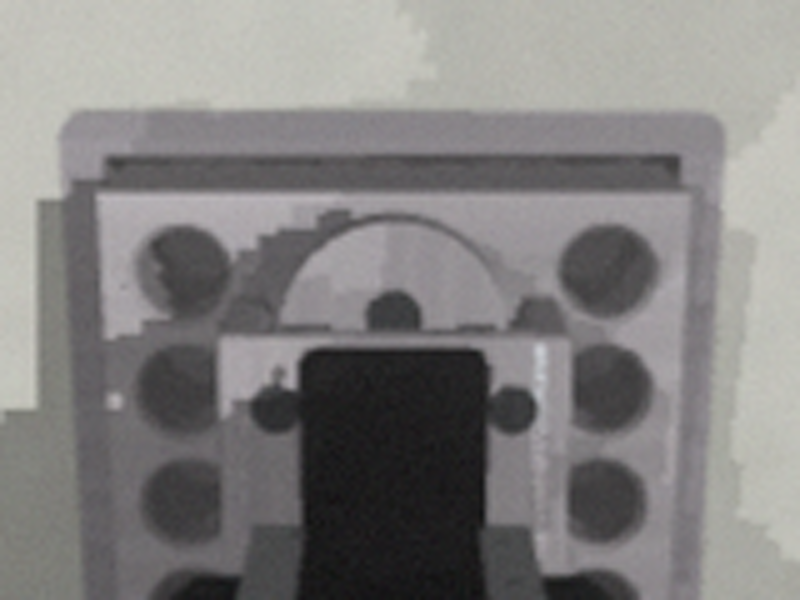

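Run:
```python
from tilt import *
C=[(97,190),(690,190),(184,268),(608,268),(395,213)]
solve([np.array([240+u/5-.4,130+v/5-.4]) for u,v in C]); st()
```

```text
[[-34.7 -37.6  46. ]
 [-34.8  37.8  46. ]
 [-25.  -26.9  46. ]
 [-24.8  27.6  46. ]
 [-34.3   0.3  60. ]]
roll 0.006793127507368685 shift mm [-0.38578149  0.15911714  8.20784656] L foot 8.46598342347841 R foot 7.949709703650967 rms 0.2522827471283606
t 16.35 p [0.6007 0.0349 0.1523] yaw 0.0628 tilt [ 0.001  0.01  -1.   ] F [-0.4 -2.3 -9.3] w 0.0133 j [-0.41  0.44  0.33  1.82 -0.19  0.91  1.65]
```

Both feet are now about 8 mm up, and the block is level (roll 0.007) and still standing in the well. I raise it slowly.

Request:
carry_out:
  offset:
    - [0, 0, -0.003]
    - [0, 0, -0.008]
    - [0, 0, -0.013]
    - [0, 0, -0.018]
    - [0, 0, -0.023]
    - [0, 0, -0.028]
    - [0, 0, -0.033]
    - [0, 0, -0.038]
  turn:
    - [0.003, 0, 0]
    - [0.0055, 0, 0]
    - [0.0055, 0, 0]
    - [0.0055, 0, 0]
    - [0.0055, 0, 0]
    - [0.0055, 0, 0]
    - [0.0055, 0, 0]
    - [0.0055, 0, 0]

```text
clock: 17.15
tcp_pos: [0.6003, 0.0346, 0.1708]
orientation: [-0.098, 3.14, 0.003]
contact_force: [-0.4, 0.5, -6.1]
grip_width: 0.0133
```

Run:
```python
from h import *
st(); print(r.get_obs()["moment"]); plan((.6003,.0348,.215),.0625)
```

```text
t 17.15 p [0.6003 0.0346 0.1708] yaw 0.0627 tilt [ 0.     0.002 -1.   ] F [-0.4  0.5 -6.1] w 0.0133 j [-0.42  0.42  0.35  1.81 -0.17  0.94  1.63]
[-0.04412736  0.09378402 -0.01384676]
offset [-0.      0.0005 -0.0883] turn [0.0011 0.0003 0.0001] m 0.044
```

Request:
carry_out:
  offset:
    - [0, 0, -0.006]
    - [0, 0, -0.012]
    - [0, 0, -0.018]
    - [0, 0, -0.024]
    - [0, 0, -0.03]
    - [0, 0, -0.036]
    - [0, 0, -0.042]
    - [0, 0, -0.048]
  turn:
    - [0.001, 0, 0]
    - [0.001, 0, 0]
    - [0.001, 0, 0]
    - [0.001, 0, 0]
    - [0.001, 0, 0]
    - [0.001, 0, 0]
    - [0.001, 0, 0]
    - [0.001, 0, 0]

```text
clock: 17.95
tcp_pos: [0.6001, 0.0345, 0.1947]
orientation: [0.098, -3.14, -0.0]
contact_force: [0.1, -0.2, -5.8]
grip_width: 0.0133
```

Request:
carry_out:
  offset:
    - [0, 0, -0.006]
    - [0, 0, -0.012]
    - [0, 0, -0.018]
    - [0, 0, -0.024]
    - [0, 0, -0.03]
    - [0, 0, -0.036]
    - [0, 0, -0.04]
    - [0, 0, -0.041]
  turn:
    - [0, 0, 0]
    - [0, 0, 0]
    - [0, 0, 0]
    - [0, 0, 0]
    - [0, 0, 0]
    - [0, 0, 0]
    - [0, 0, 0]
    - [0, 0, 0]

```text
clock: 18.75
tcp_pos: [0.6003, 0.0345, 0.2153]
orientation: [-0.098, 3.139, 0.0]
contact_force: [-0.4, -0.7, -5.7]
grip_width: 0.0132
```

Request:
carry_out:
  offset:
    - [0, 0, 0]
    - [0, 0, 0]
    - [0, 0, 0]
    - [0, 0, 0]
    - [0, 0, 0]
  turn:
    - [0, 0, 0]
    - [0, 0, 0]
    - [0, 0, 0]
    - [0, 0, 0]
    - [0, 0, 0]

```text
clock: 19.25
tcp_pos: [0.6001, 0.0345, 0.2148]
orientation: [0.098, -3.14, 0.0]
contact_force: [0.7, -0.2, -6.3]
grip_width: 0.0134
```

Run:
```python
from h import *
st(); print(r.get_obs()["moment"])
f=imaging.grab_frame("wrist"); save(f,"w8.png",(220,110,420,260),4)
```

```text
t 19.25 p [0.6001 0.0345 0.2148] yaw 0.0627 tilt [-0. -0. -1.] F [ 0.7 -0.2 -6.3] w 0.0134 j [-0.44  0.37  0.36  1.77 -0.15  1.03  1.61]
[0.03179968 0.08163439 0.02040954]
```

View pics/w8.png

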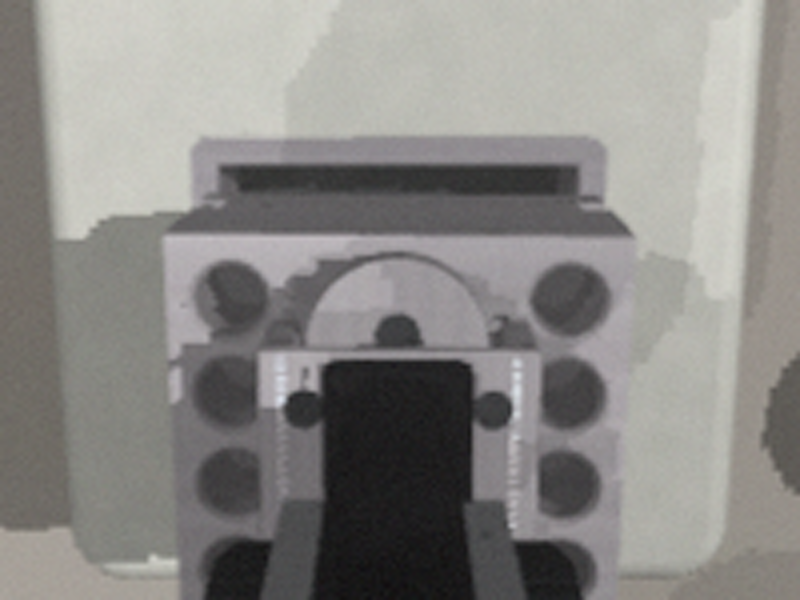

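The last picture shows the block hanging over the well. Its front corners are at crop (165,236) and (636,236), so it is level, and the dark, empty well is at (400,180). The handle is still home. I check the pose by numbers and hand in.

Run:
```python
from tilt import *
C=[(165,236),(636,236),(230,297),(570,297),(399,252)]
solve([np.array([220+u/4-.4,110+v/4-.4]) for u,v in C]); st()
print(r.hand_in())
```

```text
[[-34.7 -37.6  46. ]
 [-34.8  37.7  46. ]
 [-25.  -26.9  46. ]
 [-24.7  27.5  46. ]
 [-34.2   0.2  60. ]]
roll 0.008785918551989179 shift mm [-0.47925341  0.11618357 70.17863108] L foot 70.51249169068655 R foot 69.8447704713094 rms 0.41970444751014324
t 19.35 p [0.6001 0.0345 0.2149] yaw 0.0627 tilt [-0.  0. -1.] F [ 0.5  0.5 -6.3] w 0.0131 j [-0.44  0.37  0.36  1.77 -0.15  1.03  1.61]
the job is handed in; nothing more can be done
None
```

The tube block is out of the heater and was handed in at 19.4 s. It hangs level and at rest from the lifting handle over its well, about 34 mm clear of the heater's top.

- **Handle:** I gripped the black handle and slid it onto the rail from the open front end. I took it as clicked home because it met the stop at about 8 N and resisted a light pull back at about 4.6 N. I did not see the click itself as a force peak.
- **Rocking:** I tilted the block until its left end was 6.3 mm up while the right end stayed at 0.1 mm. Rocking back freed the right end, and both ends then stood about 8 mm up, still in the well. The highest pull I read was about 20 N.
- **Last checks:** The arm carries a steady 6.3 N, and the gripper is level with the grip holding. The picture fit gives a block roll of 0.009 rad with both feet about 70 mm above the seated position, within 0.5 mm of centre over the well.

The final height by arm position and by picture agree to about a millimetre, and no check failed. The spare block and other things were not touched.

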